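# Interlock the third drip channel with the two below

### The arm

A 6-joint arm with a two-finger parallel gripper is mounted at the origin on a cart in front of the work surface, level with it; the furniture and walls round the work are solid. World frame = base frame: x ahead of the robot, y to its left, z up, the work surface at z = 0. Lengths are in mm, angles in degrees, forces in N, time in s.
With the tool pointing down it reaches from about 350 to 850 mm from the base axis. Payload 8.1 kg.
Tool frame: the origin (TCP) lies midway between the tips of the shut fingers; the grasp point (between the pads) lies 19 mm behind it; x points along the fingers, y is the direction in which the jaws open and shut, and the axes are right-handed (so a half turn about x gives the same grasp; the last joint's range is limited). The gripper opens to 85 mm and grips with 20 to 120 N. Pads are 22 mm wide; open, the fingers measure 114 mm over their backs; the gripper's body (76 mm by 85 mm) begins 54 mm behind the grasp point. The pads swing forward as they close: fully open they stand 13 mm farther back than shut.
Start: joints at [64.435, 7.471, 85.268, -0, 87.261, -4.893], TCP at [211.793, 561.381, 231.292] pointing down, gripper open.
Joint ranges: [-169.43, 169.43], [-51.17, 129.36], [1.28, 143.12], [-76.62, 256.62], [0, 156.53], [-152.29, 152.29]. Speed limits (degrees/s): [136.94, 136.94, 159.86, 180, 180, 180].

### API

Orientations are given as [roll, pitch, yaw] about the fixed x, y, z axes, in that order (R = Rz(yaw) Ry(pitch) Rx(roll)).
In Python, from bench import r gives the robot as it stands.
- The arm moves only by the tool move_arm, never from a script. Its argument "deltas" is a list of rows, each a list of 2 entries, a list of its own where there are three numbers: the shift along the tool's x, y, z in mm, then the turn about the tool's x in degrees. A call has 1 to 12 rows; each row is the pose to reach, as a shift and turn from the pose measured when the call began, along the tool's axes at that moment; what a row does not reach only later rows make up. A row lasts 1/8 s, in which the tool goes at most 62.5 mm and 10.7 degrees, less where a joint would pass 70% of its speed; a pose out of reach is approached as far as the arm can. A call with a gripper value outside its range is refused whole. "jaw" is the opening, from -1 (shut) to 1 (fully open), set as the call begins (left out, the last holds). The fingers move at their own pace and stop on an object; "squeeze" is the grip in N (left out, the last holds). Time passes only in rows, so rows that repeat a pose let the fingers close. It gives the time, the measured TCP pose, the force and the opening at its end, in the units of the state.
- r.sense(): the state, without advancing time (a new reading comes with each control period).
- r.snapshot(name): name is "scene" or "top" or "wrist"; returns (picture, depth): 420x560x3 uint8, red, green, blue; 420x560 float32, mm along the optical axis (not along the pixel's ray), 0 where there is no reading.
- r.get_calibration(name): a dict with "fovy" (degrees; the focal length in pixels is half the picture's height over the tangent of half this angle, whatever the lens; pixels are square), "cx", "cy" (the principal point, pixels), "position" and "attitude" of the camera in the world; the wrist camera has in their place "tool_from_camera" (4x4, takes a point from camera to tool coordinates, whose origin is the TCP and whose axes are the tool frame's). Camera axes: x right, y down, z forward; pixel columns grow to the right and rows downward; lengths in mm; the calibration is good to about 2 mm. A picture is of the moment at which its call begins: read the wrist's pose just before it. get_calibration takes no time and is no camera call.
- r.hand_in(): hands the job in, once; it reports no verdict.
The state is a dict: "time": time; "joint_pos": joint angles; "qd": joint speeds; "joint_efforts": joint torques, N m; "tool_pos": TCP position; "tcp_rot": TCP orientation; "ft_force": force on the tool from outside, world axes, zero at the start; "wrist_torque": the same for the moment, N m; "finger_gap": finger opening in mm.
Only numpy, scipy, OpenCV 4.12 (cv2) and the standard library are available. Lean on these libraries where they do the work, as an engineer would, in place of code of your own. Each camera call takes 0.05 s, during which the arm holds its last target. There are 200 camera calls.

### The job

The drip channels of the drying rack are being stacked for storage. Two full-length ones lie side by side, open side up; take the other full-length channel, which lies open side down (not the short offcut, leave that where it is), and lower it, still open side down, onto the pair so that it straddles their two neighbouring flanges, with one of its own flanges resting in each trough and the ends of all three about level. Lower it in while holding it rather than dropping it, then let go.

Things in the scene. Friction and masses are not known exactly. Their poses are not given: they have to be found in the camera images.
- long_channel_center (a point): Channel to move: bare-aluminium U section 160 long, 54 wide, 36 high, wall 3 mm, 0.25 kg, 3 holes in its web, loose, lying open side DOWN. Grasp across its 54 mm width at mid-length. Point: its centre, half-way up (18 mm over the worktop). x along the length, y across, z up. Home on the pair its flanges stand on the lower webs: its point is then 3 mm above theirs.
- short_channel_center (a point): Bystander: offcut of the same channel, only 90 mm long and with a single hole, also lying open side down; not to be moved. Point: its centre, half-way up (18 mm over the worktop). It and the long one can change places.
- lower_left_center (a point): Left one (seen from the robot) of the two lower channels: same section, 160x54x36 mm, wall 3 mm, 0.5 kg, loose, open side UP. The two lie parallel, ends level, 4 to 8 mm between their neighbouring flanges. Point: its centre, half-way up (18 mm over the worktop). x along the length, y across to the left, z up.
- lower_right_center (a point): Right one of the two lower channels, like the left; same point and axes. The third channel's centre belongs midway between the two lower points, with about 16 mm to spare either way across; there each trough has about 26 mm beside the hanging flange for a finger.
Things that resemble listed ones, but are neither listed nor needed, are in the scene too. Leave any black or pink look-alike of the part that bears long_channel_center alone.

How it is judged:
By the outcome, as a careful person would: the job done as asked, in the order asked, and still so for the second after the job is handed in, with the robot touching nothing.
It also fails if it takes over 40 s, if anything falls off the work surface, if the arm or the gripper's body presses on something with over 40 N, if the wrist force passes 120 N, or if a joint passes its speed limit or range.

## Working session

There is one attempt and no reset: what is moved stays moved. The work goes in short steps, Python scripts to look and compute and a tool call to move; the robot and the scene stay as the last step left them, time stands still between calls to the robot, and variables do not carry over. Pictures are saved under pics/ and viewed, about 8 in all and at most 12, crops included, and the job is handed in when it is done.

Besides the shell and the picture viewer there is one more tool, called as name(argument=value, ...) on one line, values as JSON. move_arm: Moves the arm, as the interface text tells. Its arguments: {"type":"object","properties":{"deltas":{"type":"array","items":{"type":"array"}},"jaw":{"type":"number"},"squeeze":{"type":"number"}},"required":["deltas"]}

```bash
mkdir -p pics; cat > h.py <<'E'
import numpy as np, cv2
from scipy.spatial.transform import Rotation as R
from bench import r
def cam(n, s=None):
    c=r.get_calibration(n); f=210/np.tan(np.radians(c["fovy"]/2))
    if "position" in c:
        a=np.array(c["attitude"],float)
        Rm=a if a.shape==(3,3) else R.from_euler("xyz",a,degrees=True).as_matrix()
        return f,c["cx"],c["cy"],Rm,np.array(c["position"],float)
    T=np.array(c["tool_from_camera"]); Rt=R.from_euler("xyz",s["tcp_rot"],degrees=True).as_matrix()
    return f,c["cx"],c["cy"],Rt@T[:3,:3],Rt@T[:3,3]+np.array(s["tool_pos"])
def ray(C,uv,z):
    f,cx,cy,Rm,p=C; uv=np.atleast_2d(uv).astype(float)
    d=np.c_[(uv[:,0]-cx)/f,(uv[:,1]-cy)/f,np.ones(len(uv))]@Rm.T
    return p+d*((z-p[2])/d[:,2])[:,None]
def cloud(C,dep):
    f,cx,cy,Rm,p=C; v,u=np.mgrid[:dep.shape[0],:dep.shape[1]]
    P=np.stack([(u-cx)/f*dep,(v-cy)/f*dep,dep],-1)@Rm.T+p
    P[dep<=0]=np.nan; return P
def save(n,im): cv2.imwrite("pics/"+n,cv2.cvtColor(im,cv2.COLOR_RGB2BGR))
E
python3 - <<'E'
from h import *
s=r.sense(); print(s)
for n in("top","scene","wrist"):
    print(n,{k:v for k,v in r.get_calibration(n).items()})
    im,d=r.snapshot(n); save(n+"0.png",im); np.savez("pics/"+n+"0.npz",im=im,d=d)
E
```

```text
{'time': 0.0, 'joint_pos': array([ 6.44349646e+01,  7.51608436e+00,  8.53295724e+01, -4.33856791e-04,
        8.72616958e+01, -4.89239340e+00]), 'qd': array([-0.11030942, -0.04797017,  0.0180276 ,  0.04286665,  0.06393463,
        0.04583468]), 'joint_efforts': array([-1.37152034e-03, -5.69387913e+01, -5.00560176e+01, -3.55941884e-04,
        1.44190222e-02, -3.02859455e-06]), 'tool_pos': array([211.55217616, 560.87556498, 230.23144919]), 'tcp_rot': array([ -94.66112356,   89.89264665, -115.33374443]), 'ft_force': array([-0.59540156,  0.59743919, -0.54622777]), 'wrist_torque': array([-0.05177058,  0.00369062,  0.0052353 ]), 'finger_gap': 85.41948700305866}
top {'fovy': 57.9929438577274, 'cx': 278.3442227314688, 'cy': 206.34283627451975, 'position': array([ 445.53001183,  -79.63416438, 1155.39713491]), 'attitude': array([-1.75617153e+02,  1.04313919e-01, -9.10149716e+01])}
scene {'fovy': 55.32902393425127, 'cx': 279.1743020720106, 'cy': 213.87948906804147, 'position': array([-217.19869788, -746.44194485,  615.19768301]), 'attitude': array([-118.97200553,    0.54990343,  -48.74377912])}
wrist {'fovy': 58.45434799606066, 'cx': 278.19898298527215, 'cy': 207.41918781858965, 'tool_from_camera': array([[-4.71995429e-05, -2.90494753e-01,  9.56876584e-01,
        -1.42616218e+02],
       [ 9.99999228e-01,  1.17455332e-03,  4.05905099e-04,
         3.62984617e-01],
       [-1.24181587e-03,  9.56875864e-01,  2.90494473e-01,
        -7.48055201e+01],
       [ 0.00000000e+00,  0.00000000e+00,  0.00000000e+00,
         1.00000000e+00]])}
```

View pics/top0.png

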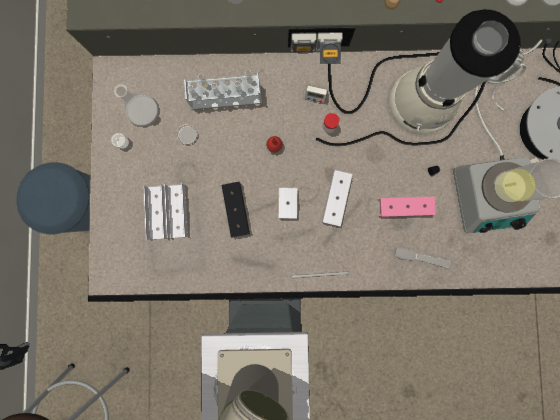

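View pics/scene0.png

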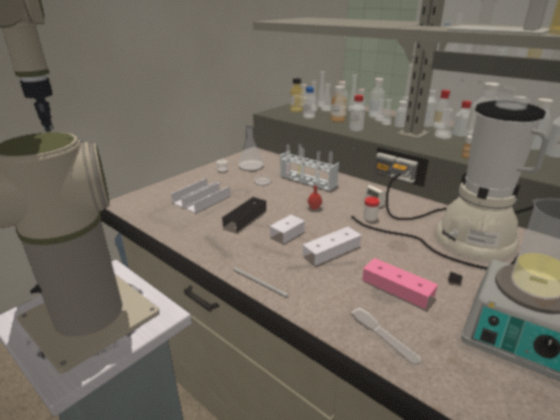

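The top view shows the open pair at about (166,212) and the short single-hole channel at (288,203). The long white target is at (338,198), with the black look-alike at (235,210) and the pink one at (408,207). The scene view agrees. Next I'll measure from the top and scene views.

```bash
python3 - <<'E'
from h import *
for n in("top","scene"):
    z=np.load(f"pics/{n}0.npz"); im,d=z["im"],z["d"]; C=cam(n); P=cloud(C,d)
    hsv=cv2.cvtColor(im,cv2.COLOR_RGB2HSV)
    m=((hsv[...,2]>165)&(hsv[...,1]<35)).astype(np.uint8)
    m[(P[...,0]<280)|(P[...,0]>620)|(abs(P[...,1])>450)|~(P[...,2]<60)]=0
    m=cv2.morphologyEx(m,cv2.MORPH_CLOSE,np.ones((3,3)))
    cs,_=cv2.findContours(m,cv2.RETR_EXTERNAL,cv2.CHAIN_APPROX_NONE)
    for c in cs:
        if cv2.contourArea(c)<60: continue
        uv=c[:,0,:]; mm=np.zeros_like(m); cv2.drawContours(mm,[c],-1,1,-1); Q=P[mm>0]
        w=ray(C,uv,36.); rc=cv2.minAreaRect(w[:,:2].astype(np.float32))
        print(n,uv.mean(0).round(),"rect@36",np.round(rc[0],1),np.round(rc[1],1),round(rc[2],1),"z pct",np.nanpercentile(Q[:,2],[5,25,50,75,95]).round(1))
E
```

```text
top [287. 202.] rect@36 [ 543.9 -106.6] [56.5 89.3] 89.0 z pct [ 0.6 34.2 35.9 37.6 39.4]
top [158. 209.] rect@36 [523.9 281.9] [160.3  50.5] 0.5 z pct [-1.1  1.5  3.   4.9 35.6]
top [175. 213.] rect@36 [525.4 229.9] [159.3  52.9] 2.9 z pct [-0.9  1.5  3.   5.  35.7]
top [337. 199.] rect@36 [ 550.8 -253. ] [ 54.8 152.5] 75.6 z pct [31.4 34.4 35.9 37.3 39.3]
scene [331. 240.] rect@36 [ 551.1 -251.6] [ 59.4 160.6] 75.8 z pct [34.1 36.  36.8 37.5 38.8]
scene [287. 223.] rect@36 [ 540.6 -103.5] [59.3 93.2] 88.0 z pct [34.2 36.1 37.  37.9 39.1]
```

```bash
cat >> h.py <<'E'
def plan(target, across_deg, s=None):
    "shift in tool axes and turn about tool x to bring TCP to target, tool y along across_deg (mod 180)"
    s=s or r.sense(); Rt=R.from_euler("xyz",s["tcp_rot"],degrees=True).as_matrix()
    yaw=np.degrees(np.arctan2(Rt[1,1],Rt[0,1])); t=-(across_deg-yaw); t=(t+90)%180-90
    print("axes\n",Rt.round(3)," tcp",np.round(s["tool_pos"],1)," jaw yaw",yaw.round(2)," shift",(Rt.T@(np.array(target)-s["tool_pos"])).round(1),"turn",t.round(2),"j",np.round(s["joint_pos"],0))
E
python3 - <<'E'
from h import *
plan([551,-252,230],75.6)
plan([525,258,230],91)
E
```

```text
axes
 [[-0.001  0.353  0.936]
 [-0.001  0.936 -0.353]
 [-1.    -0.001 -0.   ]]  tcp [211.6 561.  230.5]  jaw yaw 69.33  shift [   1.3 -640.9  604.6] turn -6.27 j [64.  8. 85.  0. 87. -5.]
axes
 [[-0.001  0.353  0.936]
 [-0.001  0.936 -0.353]
 [-1.    -0.001 -0.   ]]  tcp [211.6 561.  230.5]  jaw yaw 69.33  shift [   0.7 -172.9  400.2] turn -21.67 j [64.  8. 85.  0. 87. -5.]
```

move_arm(deltas=[[[0,-173,400],-22],[[0,-173,400],-22],[[0,-173,400],-22],[[0,-173,400],-22],[[0,-173,400],-22],[[0,-173,400],-22],[[0,-173,400],-22],[[0,-173,400],-22],[[0,-173,400],-22],[[0,-173,400],-22],[[0,-173,400],-22]], jaw=1)

```text
time: 1.52
tool_pos: [523.9, 259.2, 230.7]
tcp_rot: [-120.1, 89.9, -118.7]
ft_force: [-0.3, -0.1, 0.2]
finger_gap: 85.6
```

```bash
python3 - <<'E'
from h import *
s=r.sense(); im,d=r.snapshot("wrist"); print(s["time"],s["tool_pos"]); save("w1.png",im); np.savez("pics/w1.npz",im=im,d=d,p=s["tool_pos"],a=s["tcp_rot"])
plan([551,-252,230],75.6,s)
E
```

```text
1.525 [523.90089644 259.1582171  230.74848469]
axes
 [[-0.001 -0.025  1.   ]
 [-0.001  1.     0.025]
 [-1.    -0.001 -0.001]]  tcp [523.9 259.2 230.7]  jaw yaw 91.45  shift [   1.3 -511.7   14.2] turn 15.85 j [ 21.   5.  88.  -0.  87. -70.]
```

View pics/w1.png

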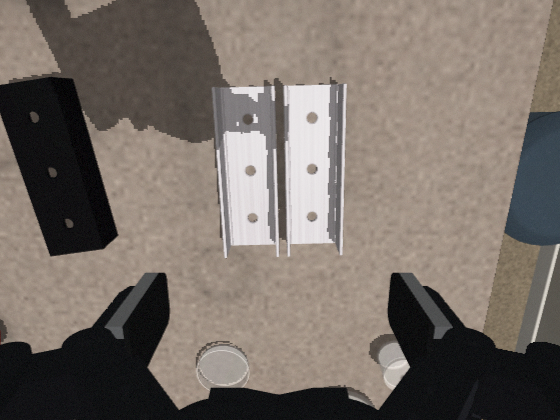

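The wrist view, which is flipped, shows the pair open side up. Its flange tops are at u≈219, 272, 287 and 343, over v≈85 to 255, and the hole rows are at u≈251 and 312. I'll measure it, flying on to the long channel meanwhile.

```bash
cat > pair.py <<'E'
from h import *
import sys
def pair(f):
    z=np.load(f); im,d=z["im"],z["d"]; C=cam("wrist",dict(tool_pos=z["p"],tcp_rot=z["a"])); P=cloud(C,d)
    roi=(abs(P[...,0]-525)<110)&(abs(P[...,1]-258)<80)
    print("table z",np.nanmedian(P[(abs(P[...,0]-525)<60)&(abs(P[...,1]-350)<20)][:,2]).round(2))
    # webs: holes are dark pixels inside bright webs
    g=cv2.cvtColor(im,cv2.COLOR_RGB2GRAY); hs=[]
    b=((g<130)&roi).astype(np.uint8)
    n,l,st,ct=cv2.connectedComponentsWithStats(b)
    for i in range(1,n):
        if 40<st[i,4]<250 and 0.6<st[i,2]/st[i,3]<1.7: hs.append((ct[i],ray(C,ct[i],3.)[0].round(1),st[i,4]))
    for h in hs: print("hole",h)
    Q=P[roi&(P[...,2]>30)&(P[...,2]<42)]; Q=Q[~np.isnan(Q[:,0])]
    print("flange pts",len(Q),"z",np.median(Q[:,2]).round(1),"x",np.percentile(Q[:,0],[1,99]).round(1))
    best=min(np.arange(-5,5.1,.25),key=lambda a:-np.sum(np.histogram(Q[:,1]-np.tan(np.radians(a))*(Q[:,0]-525),np.arange(150,360,1.))[0]**2.))
    y=Q[:,1]-np.tan(np.radians(best))*(Q[:,0]-525)
    h,e=np.histogram(y,np.arange(180,340,2.)); print("angle",best,[(int(e[i]),int(h[i])) for i in range(len(h)) if h[i]>5])
    W=P[roi&(P[...,2]>-2)&(P[...,2]<8)&(g>200)]; print("web z",np.nanmedian(W[:,2]).round(1))
if __name__=="__main__":
    pair(sys.argv[1])
E
python3 pair.py pics/w1.npz
```

```text
table z 0.06
flange pts 2561 z 35.7 x [443.2 600.1]
angle 3.0 [(204, 262), (206, 443), (254, 94), (256, 377), (258, 98), (266, 320), (268, 253), (316, 279), (318, 372), (320, 63)]
web z 3.0
```

move_arm(deltas=[[[0,-512,14],16],[[0,-512,14],16],[[0,-512,14],16],[[0,-512,14],16],[[0,-512,14],16],[[0,-512,14],16],[[0,-512,14],16],[[0,-512,14],16],[[0,-512,14],16],[[0,-512,14],16],[[0,-512,14],16],[[0,-512,14],16]])

```text
time: 3.08
tool_pos: [551.2, -250.8, 231.6]
tcp_rot: [-93.7, 89.9, -108.1]
ft_force: [0.2, -0.9, -0.4]
finger_gap: 85.5
```

```bash
python3 - <<'E'
from h import *
s=r.sense(); im,d=r.snapshot("wrist"); print(s["time"],s["tool_pos"]); save("w2.png",im); np.savez("pics/w2.npz",im=im,d=d,p=s["tool_pos"],a=s["tcp_rot"])
C=cam("wrist",s);P=cloud(C,d)
m=((abs(P[...,0]-550)<120)&(abs(P[...,1]+252)<80)&(P[...,2]>30)&(P[...,2]<44)).astype(np.uint8)
c=max(cv2.findContours(m,0,cv2.CHAIN_APPROX_NONE)[0],key=cv2.contourArea)
w=ray(C,c[:,0],36.);rc=cv2.minAreaRect(w[:,:2].astype(np.float32));print(rc,"z",np.nanmedian(P[m>0][:,2]),"table",np.nanmedian(P[(abs(P[...,0]-550)<60)&(abs(P[...,1]+180)<10)][:,2]))
plan([rc[0][0],rc[0][1],30],75.6,s)
E
```

```text
3.075 [ 551.21322939 -250.77061054  231.56956629]
((551.8140869140625, -253.2613525390625), (53.99686813354492, 159.39295959472656), 75.72792053222656) z 36.001353220354645 table 291.33282065415347
axes
 [[-0.     0.249  0.968]
 [-0.001  0.968 -0.249]
 [-1.    -0.001 -0.   ]]  tcp [ 551.2 -250.8  231.6]  jaw yaw 75.56  shift [201.6  -2.1   1.2] turn -0.04 j [ -29.    8.   84.   -0.   87. -105.]
```

View pics/w2.png

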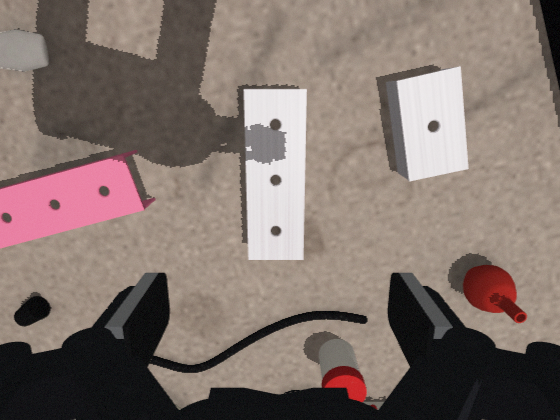

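The long channel is at (551.8, −253.3), axis −14.3°. It measures 159×54 with its top at z=36.0, so it matches the given sizes. Next: descend and grasp.

move_arm(deltas=[[[60,-2,1],0],[[120,-2,1],0],[[165,-2,1],0],[[195,-2,1],0],[[212,-2,1],0],[[222,-2,1],0],[[226,-2,1],0],[[226,-2,1],0],[[226,-2,1],0]])

```text
time: 4.25
tool_pos: [552.4, -253.9, 6.8]
tcp_rot: [-42.5, 89.9, -57.0]
ft_force: [-0.7, -0.2, -0.1]
finger_gap: 85.2
```

move_arm(deltas=[[[0,0,0],0],[[0,0,0],0],[[0,0,0],0],[[0,0,0],0],[[0,0,0],0],[[0,0,0],0]], jaw=-0.2, squeeze=50)

```text
time: 5.0
tool_pos: [553.0, -254.3, 7.7]
tcp_rot: [-32.7, 89.8, -47.2]
ft_force: [-0.6, -0.3, 5.9]
finger_gap: 53.2
```

```bash
python3 - <<'E'
from h import *
z=np.load("pics/w1.npz"); C=cam("wrist",dict(tool_pos=z["p"],tcp_rot=z["a"])); P=cloud(C,z["d"])
print(r.sense()["time"],r.sense()["tool_pos"])
# per flange: ends and lines
a=np.tan(np.radians(3)); roi=(abs(P[...,0]-522)<110)&(abs(P[...,1]-262)<75)&(P[...,2]>31)&(P[...,2]<42)
Q=P[roi]; y=Q[:,1]-a*(Q[:,0]-525)
for lo,hi in((202,210),(252,262),(263,272),(313,324)):
    q=Q[(y>lo)&(y<hi)]; f=np.polyfit(q[:,0]-525,q[:,1],1); res=q[:,1]-np.polyval(f,q[:,0]-525)
    print(len(q),"ang",np.degrees(np.arctan(f[0])).round(2),"y@525",f[1].round(1),"width",np.percentile(res,[2,98]).round(1),"x ends",q[:,0].min().round(1),q[:,0].max().round(1))
# holes: centroid in small windows
g=cv2.cvtColor(z["im"],cv2.COLOR_RGB2GRAY)
for u,v in((251,170),(252,217),(248,119),(312,169),(312,217),(312,117)):
    w=g[v-10:v+11,u-10:u+11].astype(float); k=(w<w.min()*.5+np.median(w)*.5); vv,uu=np.nonzero(k)
    print((u,v),k.sum(),ray(C,[u-10+uu.mean(),v-10+vv.mean()],3.)[0].round(1))
E
```

```text
5.0 [ 552.99385311 -254.28607466    7.65691124]
677 ang 3.03 y@525 206.1 width [-1.7  1.3] x ends 445.1 603.4
569 ang 3.01 y@525 256.8 width [-1.5  1.5] x ends 442.2 600.9
573 ang 2.99 y@525 267.6 width [-1.4  1.5] x ends 441.9 600.8
677 ang 3.01 y@525 318.4 width [-1.3  1.8] x ends 439.0 597.8
(251, 170) 85 [523.3 231.3   3. ]
(252, 217) 64 [573.3 233.6   3. ]
(248, 119) 82 [473.2 228.4   3. ]
(312, 169) 74 [520.2 293.1   3. ]
(312, 217) 72 [570.2 295.5   3. ]
(312, 117) 99 [470.1 290.3   3. ]
```

The grasp holds (gap 53.2). The pair is well measured: midpoint (521.7, 262.2), axis 3.0°, with the holes and flanges agreeing. Next: lift and carry across.

move_arm(deltas=[[[-15,0,0],0],[[-45,0,0],0],[[-95,0,0],0],[[-130,0,0],0],[[-140,0,0],0],[[-140,0,0],0]])

```text
time: 5.75
tool_pos: [552.6, -253.8, 147.5]
tcp_rot: [-31.6, 89.8, -46.1]
ft_force: [0.6, 0.4, -3.6]
finger_gap: 53.2
```

```bash
cat > held.py <<'E'
from h import *
import sys
s=r.sense(); im,d=r.snapshot("wrist"); save(sys.argv[1]+".png",im); print("t",s["time"],s["finger_gap"],np.round(s["ft_force"],1))
np.savez("pics/"+sys.argv[1]+".npz",im=im,d=d,p=s["tool_pos"],a=s["tcp_rot"])
T=np.array(r.get_calibration("wrist")["tool_from_camera"]); f,cx,cy,_,_=cam("wrist",s)
P=cloud((f,cx,cy,T[:3,:3],T[:3,3]),d)
hsv=cv2.cvtColor(im,cv2.COLOR_RGB2HSV)
m=((P[...,0]>-45)&(P[...,0]<-15)&(abs(P[...,1])<30)&(abs(P[...,2])<100)&(hsv[...,2]>90)).astype(np.uint8)
Q=P[m>0]; print(len(Q),"tool x (top face)",np.percentile(Q[:,0],[5,50,95]).round(1),"y",np.percentile(Q[:,1],[1,99]).round(1),"z",np.percentile(Q[:,2],[0.5,99.5]).round(1))
A=np.c_[Q[:,1:],np.ones(len(Q))]; k=np.linalg.lstsq(A,Q[:,0],rcond=None)[0]; print("tilt deg along y,z",np.degrees(np.arctan(k[:2])).round(2))
plan([521.7,262.2,120],93,s)
E
python3 held.py w3
```

```text
t 5.75 53.15251025676727 [ 0.6  0.4 -3.6]
51564 tool x (top face) [-29.4 -28.4 -27.5] y [-26.  27.] z [-80.4  30.4]
tilt deg along y,z [-0.05  0.17]
axes
 [[ 0.003  0.25   0.968]
 [-0.003  0.968 -0.25 ]
 [-1.    -0.002  0.003]]  tcp [ 552.6 -253.8  147.5]  jaw yaw 75.55  shift [  26.   492.1 -158.8] turn -17.45 j [ -29.   11.   90.   -0.   79. -105.]
```

View pics/w3.png

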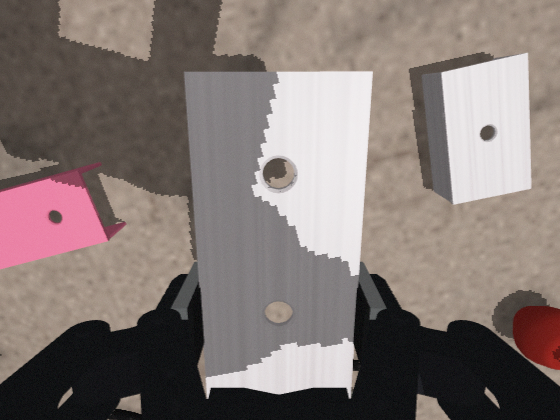

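The channel is held square (tilt under 0.2°). Its near end is 80 mm from the TCP, so it is centred within 1 mm, and its bottom edge is about 7.6 mm below the TCP.

move_arm(deltas=[[[0,25,-8],-1],[[3,65,-21],-3],[[6,115,-37],-5],[[9,167,-54],-7],[[12,220,-71],-9],[[15,275,-89],-11],[[18,330,-106],-13],[[20,383,-123],-15],[[20,432,-139],-16],[[20,467,-150],-17.5],[[20,492,-158],-17.5],[[20,492,-158],-17.5]])

```text
time: 7.3
tool_pos: [519.2, 264.4, 123.0]
tcp_rot: [-142.4, 89.8, -139.1]
ft_force: [0.2, -0.7, -2.3]
finger_gap: 53.0
```

```bash
python3 held.py w4; python3 - <<'E'
from h import *
plan([522.4,262.2,50],93)
z=np.load("pics/w4.npz"); C=cam("wrist",dict(tool_pos=z["p"],tcp_rot=z["a"])); P=cloud(C,z["d"])
Q=P[(abs(P[...,0]-522)<110)&(abs(P[...,1]-262)<75)&(P[...,2]>31)&(P[...,2]<42)]; y=Q[:,1]-np.tan(np.radians(3))*(Q[:,0]-525)
for lo,hi in((200,213),(312,325)):
    q=Q[(y>lo)&(y<hi)]
    if len(q)>20:
        f=np.polyfit(q[:,0]-525,q[:,1],1); print(len(q),"ang",np.degrees(np.arctan(f[0])).round(2),"y@525",f[1].round(1),"x",q[:,0].min().round(1),q[:,0].max().round(1))
E
```

```text
t 7.3 52.98840026907406 [ 0.2 -0.7 -2.3]
51589 tool x (top face) [-29.5 -28.4 -27.5] y [-25.8  27.2] z [-80.2  30.5]
tilt deg along y,z [-0.02  0.16]
axes
 [[-0.003 -0.057  0.998]
 [-0.002  0.998  0.057]
 [-1.    -0.002 -0.003]]  tcp [519.2 264.4 123. ]  jaw yaw 93.25  shift [ 3.  -2.3  2.4] turn 0.25 j [ 22.   9.  95.  -0.  76. -71.]
axes
 [[-0.003 -0.056  0.998]
 [-0.003  0.998  0.056]
 [-1.    -0.003 -0.003]]  tcp [519.7 263.1 123.2]  jaw yaw 93.2  shift [73.1 -0.8  2.9] turn 0.2 j [ 22.   9.  95.  -0.  76. -71.]
1153 ang 2.99 y@525 206.4 x 445.3 562.0
170 ang 3.24 y@525 320.0 x 439.3 547.9
```

View pics/w4.png

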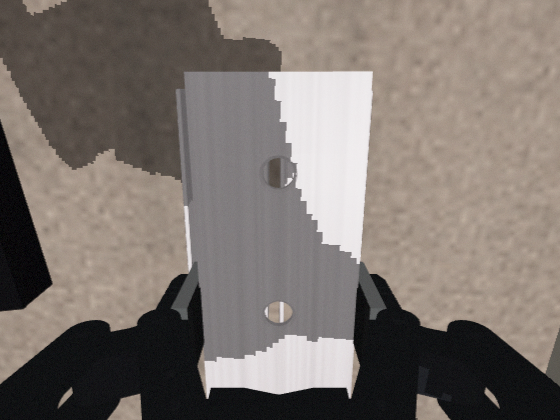

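The second wrist view agrees: the right-hand channel's outer flange is at y=206.4, against 206.1 before. The seated flange line shows through the hole. I'll lower to just above the flanges and check.

move_arm(deltas=[[[20,-1,2],0],[[40,-1,3],0],[[55,-1,3],0],[[65,-1,3],0],[[68,-1,3],0],[[68,-1,3],0],[[68,-1,3],0]])

```text
time: 8.22
tool_pos: [523.2, 262.3, 56.0]
tcp_rot: [-117.2, 89.8, -114.0]
ft_force: [-0.7, -0.3, -1.5]
finger_gap: 52.9
```

```bash
python3 - <<'E'
from h import *
s=r.sense(); print(s["time"],s["ft_force"]); plan([522.4,262.2,11],93,s)
im,_=r.snapshot("scene"); save("s5.png",cv2.resize(im[120:270,120:320],None,fx=4,fy=4))
plan([522.4,262.2,11],93)
E
```

```text
8.225 [-0.69569798 -0.34226964 -1.51833844]
axes
 [[-0.001 -0.056  0.998]
 [-0.002  0.998  0.056]
 [-1.    -0.002 -0.001]]  tcp [523.2 262.3  56. ]  jaw yaw 93.2  shift [45.   0.  -0.7] turn 0.2 j [ 22.  14.  97.  -0.  69. -71.]
axes
 [[-0.001 -0.056  0.998]
 [-0.002  0.998  0.056]
 [-1.    -0.002 -0.001]]  tcp [523.1 262.3  56. ]  jaw yaw 93.2  shift [45.   0.  -0.7] turn 0.2 j [ 22.  14.  97.  -0.  69. -71.]
```

View pics/s5.png

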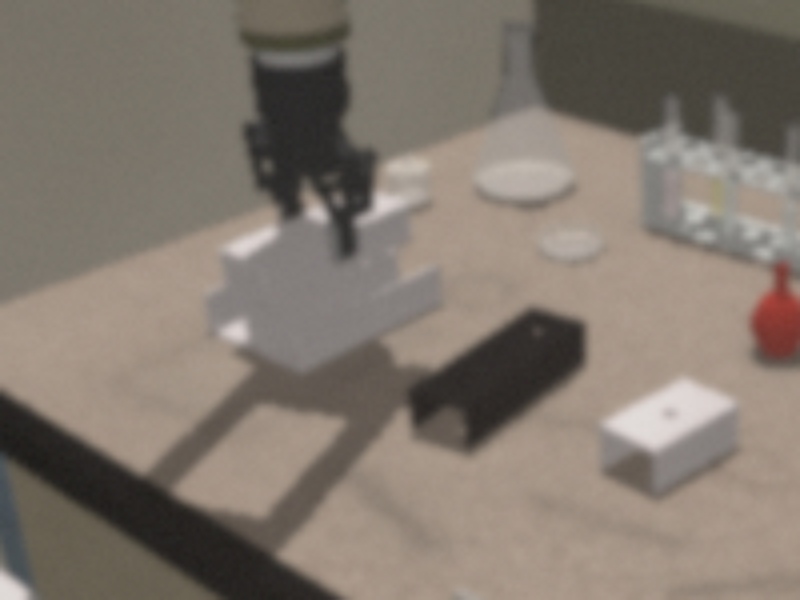

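The crop shows the channel hovering level over the pair, around (320,250), and lined up. I'll lower it gently.

move_arm(deltas=[[[8,0,-0.5],0],[[16,0,-0.5],0],[[24,0,-0.5],0],[[31,0,-0.5],0],[[36,0,-0.5],0],[[39,0,-0.5],0],[[40,0,-0.5],0],[[40,0,-0.5],0]])

```text
time: 9.28
tool_pos: [522.7, 262.3, 16.2]
tcp_rot: [-112.7, 89.9, -109.5]
ft_force: [-0.3, 0.7, -2.4]
finger_gap: 53.3
```

move_arm(deltas=[[[1,0,0],0],[[2,0,0],0],[[3,0,0],0],[[4,0,0],0],[[4,0,0],0],[[4,0,0],0]])

```text
time: 10.02
tool_pos: [522.7, 262.2, 12.2]
tcp_rot: [-113.3, 89.9, -110.1]
ft_force: [0.9, -0.2, -2.8]
finger_gap: 53.3
```

move_arm(deltas=[[[0.5,0,0],0],[[1,0,0],0],[[1.5,0,0],0],[[1.5,0,0],0],[[1.5,0,0],0]])

```text
time: 10.65
tool_pos: [522.8, 262.3, 10.8]
tcp_rot: [-109.8, 89.9, -106.6]
ft_force: [-0.4, -0.9, -2.3]
finger_gap: 53.3
```

move_arm(deltas=[[[0.5,0,0],0],[[1,0,0],0],[[1,0,0],0],[[1,0,0],0]])

```text
time: 11.15
tool_pos: [523.1, 262.4, 10.6]
tcp_rot: [-97.4, 89.9, -94.2]
ft_force: [-3.8, -1.8, 6.0]
finger_gap: 53.2
```

Contact: the vertical force rose from −2.4 to +6 N at the expected height. I'll release with a small opening inside the troughs.

move_arm(deltas=[[[0,0,0],0],[[0,0,0],0],[[0,0,0],0],[[0,0,0],0],[[0,0,0],0]], jaw=0.55, squeeze=20)

```text
time: 11.78
tool_pos: [523.1, 262.4, 10.5]
tcp_rot: [-101.5, 89.9, -98.3]
ft_force: [0.0, 0.7, -0.3]
finger_gap: 66.4
```

move_arm(deltas=[[[-4,0,0],0],[[-12,0,0],0],[[-25,0,0],0],[[-45,0,0],0],[[-80,0,0],0],[[-130,0,0],0],[[-180,0,0],0],[[-200,0,0],0],[[-200,0,0],0]])

```text
time: 12.9
tool_pos: [524.3, 263.3, 213.3]
tcp_rot: [-10.1, 89.8, -6.9]
ft_force: [-0.1, 0.0, -0.8]
finger_gap: 66.1
```

```bash
python3 - <<'E'
from h import *
s=r.sense(); im,d=r.snapshot("wrist"); save("w6.png",im); print(s["time"],s["finger_gap"])
C=cam("wrist",s);P=cloud(C,d)
roi=(abs(P[...,0]-522)<110)&(abs(P[...,1]-262)<75)
m=(roi&(P[...,2]>37.3)&(P[...,2]<45)).astype(np.uint8); m=cv2.morphologyEx(m,cv2.MORPH_OPEN,np.ones((5,5)))
c=max(cv2.findContours(m,0,cv2.CHAIN_APPROX_NONE)[0],key=cv2.contourArea); mm=np.zeros_like(m); cv2.drawContours(mm,[c],-1,1,-1)
w=ray(C,c[:,0],39.);print(cv2.minAreaRect(w[:,:2].astype(np.float32)))
Q=P[mm>0]; k=np.linalg.lstsq(np.c_[Q[:,:2]-[522,262],np.ones(len(Q))],Q[:,2],rcond=None)[0]; print("z",k[2],"tilt",np.degrees(k[:2]))
Q=P[roi&(P[...,2]>31)&(P[...,2]<37.3)]; y=Q[:,1]-np.tan(np.radians(3))*(Q[:,0]-525)
for lo,hi in((200,213),(312,325)):
    q=Q[(y>lo)&(y<hi)]; f=np.polyfit(q[:,0]-525,q[:,1],1); print(len(q),"ang",np.degrees(np.arctan(f[0])).round(2),"y@525",f[1].round(1),"x",q[:,0].min().round(1),q[:,0].max().round(1))
E
```

```text
12.9 66.13164610298638
((521.9502563476562, 263.2848205566406), (159.1241455078125, 53.99540710449219), 3.3807687759399414)
 ** On entry to DLASCL parameter number  4 had an illegal value
 ** On entry to DLASCL parameter number  4 had an illegal valueTraceback (most recent call last):
  File "<stdin>", line 8, in <module>
    x, resids, rank, s = _umath_linalg.lstsq(a, b, rcond,
                         ~~~~~~~~~~~~~~~~~~~^^^^^^^^^^^^^
                                             signature=signature)
                                             ^^^^^^^^^^^^^^^^^^^^
    raise LinAlgError("SVD did not converge in Linear Least Squares")
numpy.linalg.LinAlgError: SVD did not converge in Linear Least Squares
```

View pics/w6.png

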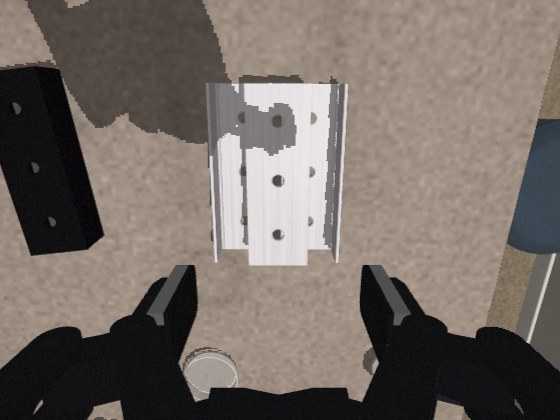

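The picture shows the channel straddling the inner flanges, at u 245–308, with both outer flanges free at u≈212 and 343. Its ends are level with the pair's. I'll check height and tilt from the same spot, then hand in if they are right.

```bash
python3 - <<'E'
from h import *
s=r.sense(); im,d=r.snapshot("wrist"); P=cloud(cam("wrist",s),d)
x,y,z=np.nan_to_num(P.reshape(-1,3),nan=-999).T
k=(abs(x-522)<72)&(abs(y-263)<20)&(z>25)&(z<60); c=np.linalg.lstsq(np.c_[x[k]-522,y[k]-263,np.ones(k.sum())],z[k],rcond=None)[0]
print("top z",c[2],"tilt deg",np.degrees(c[:2]))
yy=y-np.tan(np.radians(3))*(x-525)
for lo,hi in((200,213),(312,325)):
    q=(yy>lo)&(yy<hi)&(z>31)&(z<40)&(abs(x-522)<110); f=np.polyfit(x[q]-525,y[q],1); print("ang",np.degrees(f[0]),"y@525",f[1],"x",x[q].min(),x[q].max())
if abs(c[2]-39)<2 and abs(np.degrees(c[:2])).max()<1: print("hand in",r.hand_in())
E
```

```text
top z 38.984203854542585 tilt deg [-0.00308689  0.02492868]
ang 3.025158992646487 y@525 206.3009047427718 x 445.4597104292757 604.3578832225404
ang 3.01358324159367 y@525 318.5106745385885 x 439.05921105823876 597.982846562357
the job is handed in; nothing more can be done
hand in None
```

The long channel now sits open side down on the pair, straddling their two neighbouring flanges with one of its own flanges in each trough. I lowered it while holding it until the wrist force showed contact (about 8 N). Then I opened the jaws inside the troughs, drew straight up and handed the job in.

Last checks, taken after release:
- **Height and tilt:** the top face is at z = 39.0 mm, where 39 was expected, and tilts less than 0.05°.
- **Position:** its centre is at (522.0, 263.3). The pair's midpoint was measured at (521.7, 262.2), so it is about 1 mm off across and the ends are level within about 1 mm.
- **Alignment:** its yaw is 3.4° against 3.0° for the pair.
- **Pair:** the outer flanges are where they were before, within 0.2 mm.

None of the checks failed. I did not touch the short offcut or the black and pink look-alikes. The job took about 13 s of the 40 s allowed.

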